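Release a rotor shim held by a left-hand nut

TASK

The red T-handled nut on the little generator has a left-hand thread: loosen it by turning it clockwise, feeling that it goes the right way, and back it off until it just comes up against the retaining ring on the shaft - stop there without forcing or jamming it. Then lift the yellow-tabbed slotted shim out from under the nut, without wrenching it against the nut or its seat, and set it down flat in the blue tray, tab upward, not dropped. Leave the nut backed off and do not disturb the solder spool, the tachometer or the box of crimps.

Things in the scene. Friction and masses are not known exactly. Their poses are not given: they have to be found in the camera images.
- rig: Bench generator, bolted down: 180 mm square plywood base 15 mm thick, black round housing with copper coils, aluminium rotor disc (140 mm diameter, top face 96 mm above the bench). A fixed vertical 10 mm steel stud rises from the disc's middle to 154 mm. Origin at the centre of the base's underside, z up along the stud.
- seat (a point): The shim's seat on the rotor's top, centred on the stud (this point is the floor's centre): a square of 52 mm inside, sides along rig x and y, bounded by a fixed steel lip 4 mm wide and 4 mm high.
- ring (a point): Centre of the underside of the fixed dark retaining ring (15 mm diameter, 3 mm thick) near the stud's top, 49.5 mm above the seat floor. It stops the nut: the T-bar's raised centre (a 15 mm boss, 4.5 mm high) meets it.
- nut: Left-hand nut on the stud: round steel flange (36 mm diameter, 7 mm thick, its underside 5.5 mm above the origin) and above it a red T-bar (see nut_bar). Origin on the stud's axis, level with the seat floor when run right down. Clockwise seen from above it climbs 1.8 mm per rad; it starts run down or a little slack, and meets the ring after some 0.6 to 0.8 of a turn, which varies and must be felt.
- nut_bar (a point): Centre of the red T-bar (96 mm long, 16 mm wide, 14 mm high), on the stud's axis, 29 mm above the nut's origin; x along the bar, z up. Grip it across or push an arm round with a finger. Stiff thread: 0.1 to 0.25 N m clockwise, 0.25 to 0.35 anticlockwise, firm stop at both ends, stays where left. Over 45 N from the fingers is too much (both pads count: a 20 N grip makes 40).
- shim: Loose slotted shim, about 0.11 kg: brass horseshoe plate 48 mm square, 5 mm thick, lying in the seat round the stud; its 15 mm wide slot opens to its -x side. A yellow arm 10 mm wide runs along its +x over the lip to a tab. Origin: centre of the plate's underside, z up; x starts along the rig's x. Caught by the 4 mm lip and the nut's flange above it.
- shim_tab (a point): Centre of the top of the upright yellow tab (24 mm along x, 10 mm thick along y, 34 mm high from the plate's underside level), 90 mm along +x from the shim's origin, beyond the rotor's rim, nothing below it. With the nut at the ring, raise the shim 5 to 8 mm, then draw it level 50 mm or more along its +x to clear stud and flange.
- shim_mid (a point): Middle of the shim's length on its underside, 39 mm along +x from its origin.
- tray: Blue open tray fixed to the bench: 200 mm (x) by 120 mm (y) outside, walls 5 mm thick and 25 mm high, floor 5 mm thick. Origin at the centre of its underside.
- spool: Solder spool, steel grey, 50 mm diameter, 36 mm high; bystander. Origin at the centre of its underside.
- tacho: Black hand tachometer 110 x 60 x 30 mm lying flat; bystander. Origin at the centre of its underside.
- crimps: Clear box 80 x 60 x 30 mm of yellow crimp terminals; bystander. Origin at the centre of its underside.
There are look-alikes about, which are no part of the job. Of the things that look like the tray, take the one that is farthest to the robot's left at the start. Several things have the shape of the shim; the one meant has the colours described above.

How it is judged:
On the way, in this order (a step that is already met when the one before it is completed fails the run):
1. the nut has been backed off clockwise up to its retaining ring (at least 8.4 mm above its run-down height) (z of nut in the frame of rig above 0.1044 m), for 0.2 s.
2. the shim is out from under the nut, clear of the stud (horizontal distance between shim and rig above 0.045 m), for 0.1 s.
At the end, for the whole second after the job is handed in: The nut stands at least 8.4 mm above its run-down height (9 mm is the retaining ring); the shim lies flat on the tray's floor (underside at most 4 mm above it, tilt under 0.12 rad, tab up), its middle within 60 mm of the tray's centre, at rest and released (z of nut in the frame of rig above 0.1044 m and horizontal distance between shim_mid and tray below 0.06 m and z of shim in the frame of tray below 0.009 m and angle between shim's own z axis and vertical below 0.12 rad and linear speed of shim below 0.02 m/s and contact force between the fingers and shim below 0.1 N); the robot touches nothing.
It fails at once if the nut is forced or jammed (more than 45 N from the fingers or the arm) (contact force between any of the fingers, the arm and nut above 45 N).
It fails at once if the shim is wrenched against the nut or its seat (more than 25 N) (contact force between shim and rig above 25 N).
It fails at once if the shim is dropped (falls faster than 0.8 m/s close to the bench) (linear speed of shim above 0.8 m/s and height (world z) of shim below 0.06 m).
It fails at once if the spool, the tachometer or the crimp box is disturbed (moved more than 15 mm) (distance of any of spool, tacho, crimps from where it was at the start of the episode above 0.015 m).
It also fails if it takes over 72 s, if anything falls off the work surface, if the arm or the gripper's body presses on something with over 40 N, if the wrist force passes 120 N, or if a joint passes its speed limit or range.

ROBOT

A 6-joint arm with a two-finger parallel gripper is mounted at the origin on the work surface. World frame = base frame: x ahead of the robot, y to its left, z up, the work surface at z = 0. Lengths are in m, angles in rad, forces in N, time in s.
With the tool pointing down it reaches from about 0.275 to 0.725 m from the base axis. Payload 15.9 kg.
Tool frame: the origin (TCP) lies at the very end of the fingers, on their centre line; the grasp point (between the pads) lies manip.pinch_z behind it (manip.pinch_z is the distance from the TCP to the grasp point, in m); z points along the fingers, y is the line along which they close (so a half turn about z gives the same grasp; the last joint's range is limited). The gripper opens to 85 mm and grips with 20 to 120 N. Pads are 22 mm wide; open, the fingers measure 114 mm over their backs; the gripper's body (76 mm by 85 mm) begins 54 mm behind the grasp point. The pads swing forward as they close: fully open they stand 13 mm farther back than shut.
Start: joints at [-1.13, 0.213, -0.034, 1.323, 0, 1.571], TCP at [0.213, -0.452, 0.196] pointing down, gripper open.
Joint ranges: [-2.98, 2.98], [-0.74, 1.72], [-1.14, 1.35], [-2.1, 2.04], [-1.57, 1.44], [-3.14, 3.14]. Speed limits (rad/s): [1.89, 1.89, 2.39, 2.57, 3.14, 3.14].

INTERFACE

Orientations are given as a unit quaternion [w, x, y, z].
In Python, from plant import manip gives the robot as it stands.
- The arm moves only by the tool move_arm, never from a script. Its arguments are lists of equal length, an entry for each row: "hand": the finger opening in m, from 0 to 0.0854; "dp": the shift along the world's x, y, z in m, a list of three; "turn": the turn, a rotation vector about the world's x, y, z in degrees, a list of three. In form: {"hand": [hand, ...], "dp": [[dx, dy, dz], ...], "turn": [[rx, ry, rz], ...]}. A call has 1 to 8 rows; each row shifts and turns the commanded pose from where the row before left it; what a row does not reach is not made up. A row lasts 1/10 s, in which the tool goes at most 50 mm and 8.59 degrees, less where a joint would pass 70% of its speed; a pose out of reach is approached as far as the arm can. A call with a gripper value outside its range is refused whole. The fingers move at their own pace and stop on an object; "squeeze" is the grip in N (left out, the last holds). Time passes only in rows, so rows that do not move let the fingers close. It gives the time, the measured TCP pose, the force, the opening and the grip force at its end, in the units of the state.
- manip.get_obs(): the state, without advancing time (a new reading comes with each control period).
- manip.grab_frame(name): name is "scene" or "top" or "wrist"; returns (picture, depth): 384x512x3 uint8, blue, green, red; 384x512 float32, m along the optical axis (not along the pixel's ray), 0 where there is no reading.
- manip.camera_model(name): a dict with "fx", "fy", "cx", "cy" (pixels), "distortion" ([k1, k2, p1, p2, k3] as OpenCV has them; the pictures are not rectified), "R" (3x3) and "t" (3): a world point X has camera coordinates R X + t; the wrist camera has in their place "tool_from_camera" (4x4, takes a point from camera to tool coordinates, whose origin is the TCP and whose axes are the flange's). Camera axes: x right, y down, z forward; pixel columns grow to the right and rows downward; lengths in m; the calibration is good to about 2 mm. A picture is of the moment at which its call begins: read the wrist's pose just before it. camera_model takes no time and is no camera call.
- manip.close_job(): hands the job in; it is judged then, once.
The state is a dict: "time_s": time; "joints": joint angles; "dq": joint speeds; "joint_efforts": joint torques, N m; "tool_pos": TCP position; "tool_rot": TCP orientation; "force": force on the tool from outside, world axes, zero at the start; "wrist_torque": the same for the moment, N m; "grip_width": finger opening in m; "grasp_force": force on a finger pad.
Only numpy, scipy, OpenCV 4.12 (cv2) and the standard library are available. Lean on these libraries where they do the work, as an engineer would, in place of code of your own. Each camera call takes 0.05 s, during which the arm holds its last target. There are 200 camera calls.

## Working session

There is one attempt and no reset: what is moved stays moved. The work goes in short steps, Python scripts to look and compute and a tool call to move; the robot and the scene stay as the last step left them, time stands still between calls to the robot, and variables do not carry over. Pictures are saved under pics/ and viewed, at most 10 in all, crops included, and the job is handed in when it is done.

Besides the shell and the picture viewer there is one more tool, called as name(argument=value, ...), one argument or row to a line, values as JSON. move_arm: Moves the arm, as the interface text tells. Its arguments: {"type":"object","properties":{"hand":{"type":"array"},"dp":{"type":"array"},"turn":{"type":"array"},"squeeze":{"type":"number"}},"required":["hand","dp","turn"]}

```bash
ls; mkdir -p pics
cat > h.py <<'E'
import numpy as np, cv2
from plant import manip
from scipy.spatial.transform import Rotation as Rn
def cam(name):
    o=manip.get_obs(); m=manip.camera_model(name)
    K=np.array([[m['fx'],0,m['cx']],[0,m['fy'],m['cy']],[0,0,1.]]); D=np.array(m['distortion'],float)
    if 'R' in m: R=np.array(m['R']);t=np.array(m['t'])
    else:
        q=o['tool_rot']; T=np.eye(4);T[:3,:3]=Rn.from_quat([q[1],q[2],q[3],q[0]]).as_matrix();T[:3,3]=o['tool_pos']
        W=np.linalg.inv(T@np.array(m['tool_from_camera']));R=W[:3,:3];t=W[:3,3]
    return K,D,R,t
def rays(c,uv):
    K,D,R,t=c
    p=cv2.undistortPoints(np.array(uv,float).reshape(-1,1,2),K,D).reshape(-1,2)
    return -R.T@t, np.c_[p,np.ones(len(p))]@R   # unnormalised, depth scale
def onplane(c,uv,z):
    o,d=rays(c,uv); return o+d*((z-o[2])/d[:,2])[:,None]
def bydepth(c,uv,dep):
    o,d=rays(c,uv); uv=np.array(uv,int).reshape(-1,2); return o+d*dep[uv[:,1],uv[:,0]][:,None]
E
python3 - <<'E'
from h import *
print({k:np.round(v,3) if not isinstance(v,str) else v for k,v in manip.get_obs().items()}, manip.pinch_z)
for n in('scene','top'):
    c=cam(n);p,d=manip.grab_frame(n);cv2.imwrite(f'pics/{n}0.png',p);np.save(f'{n}0.npy',d);print(n,-c[2].T@c[3],c[2][2])
a=[cv2.resize(cv2.imread(f'pics/{n}0.png'),(512,384)) for n in('scene','top')]
E
```

```text
pics
{'time_s': np.float64(0.0), 'joints': array([-1.13 ,  0.213, -0.035,  1.323,  0.   ,  1.571]), 'dq': array([-0.   ,  0.   ,  0.   , -0.001, -0.002, -0.001]), 'joint_efforts': array([ 2.0000e-03, -6.8616e+01,  4.8712e+01,  1.8000e-02,  0.0000e+00,
        0.0000e+00]), 'tool_pos': array([ 0.213, -0.452,  0.196]), 'tool_rot': array([-0.001,  0.976,  0.219, -0.   ]), 'force': array([-0.661, -0.13 , -0.599]), 'wrist_torque': array([-0.065, -0.013,  0.   ]), 'grasp_force': np.float64(0.0), 'grip_width': np.float64(0.086)} 0.0187
scene [ 0.95921908 -0.83025485  0.67361851] [-0.43981952  0.70767877 -0.55294625]
top [ 0.44188716 -0.10519414  1.10647504] [ 0.0606688   0.0048755  -0.99814604]
```

View pics/top0.png

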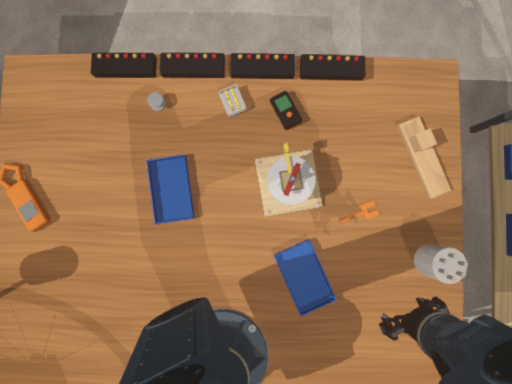

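View pics/scene0.png

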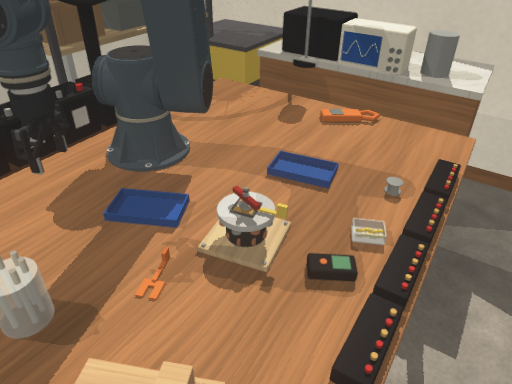

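The top view shows candidates for the tray at (171,189) and (305,276). The first is farther left (+y), so I take it. For the shim, the yellow-tabbed one is in the rig at (288,155) and the orange look-alike lies at (362,212); I take the yellow one. The red bar is at (292,180). Next I check a close crop and measure.

Run:
```python
from h import *
im=cv2.imread('pics/top0.png');d=np.load('top0.npy');c=cam('top')
s=cv2.imread('pics/scene0.png');ds=np.load('scene0.npy');cs=cam('scene')
def masks(im,roi):
    h=cv2.cvtColor(im,cv2.COLOR_BGR2HSV);M={}
    M['red']=cv2.inRange(h,(0,170,60),(6,255,255))|cv2.inRange(h,(172,170,60),(180,255,255))
    M['yel']=cv2.inRange(h,(22,150,120),(34,255,255))
    M['blue']=cv2.inRange(h,(105,120,40),(125,255,255))
    R=np.zeros_like(M['red']);x0,y0,x1,y1=roi;R[y0:y1,x0:x1]=255
    return {k:v&R for k,v in M.items()}
for nm,I,D,C,roi in(('top',im,d,c,(250,130,330,220)),('scene',s,ds,cs,(195,170,300,275))):
    m=masks(I,roi)
    for k in('red','yel'):
        v,u=np.nonzero(m[k]); r=cv2.minAreaRect(np.c_[u,v].astype(np.float32)); P=bydepth(C,np.c_[u,v],D)
        print(nm,k,len(u),r,'z pct',np.percentile(P[:,2],[2,25,50,75,98]).round(3))
        if k=='red':
            for z in(.132,):
                b=cv2.boxPoints(r);print(onplane(C,b,z).round(4), onplane(C,[r[0]],z).round(4))
        hi=P[:,2]>np.percentile(P[:,2],98)-.006; print('   hi mean',P[hi].mean(0).round(4),hi.sum(), 'bbox',P[hi].min(0).round(3),P[hi].max(0).round(3))
m=masks(im,(140,145,205,235))['blue'];v,u=np.nonzero(m);r=cv2.minAreaRect(np.c_[u,v].astype(np.float32));print('tray',r,onplane(c,cv2.boxPoints(r),.025).round(4),onplane(c,[r[0]],.025))
# rotor disc & base by depth height
vv,uu=np.mgrid[130:225,245:335];uv=np.c_[uu.ravel(),vv.ravel()];P=bydepth(c,uv,d)
k=(abs(P[:,2]-.096)<.008);Q=P[k];(cx,rr)=cv2.minEnclosingCircle(Q[:,:2].astype(np.float32))[0:2];print('disc',cx,rr,Q.mean(0),k.sum(),np.median(Q[:,2]))
k=(abs(P[:,2]-.015)<.006)
hs=cv2.cvtColor(im,cv2.COLOR_BGR2HSV);print('base',k.sum(),[ (lambda r:(r,))(cv2.minAreaRect(P[k][:,:2].astype(np.float32)))])
for n,(x,y) in dict(tacho=(286,110),crimps=(232,100),spool=(156,101)).items(): print(n,onplane(c,[(x,y)],.03).round(3))
a=cv2.resize(im[130:225,245:335],None,fx=5,fy=5,interpolation=2);b=cv2.resize(s[165:280,190:300],None,fx=4,fy=4,interpolation=2)
W=np.zeros((480,900,3),np.uint8);W[:a.shape[0],:a.shape[1]]=a;W[:b.shape[0],450:450+b.shape[1]]=b;cv2.imwrite('pics/crop0.png',cv2.resize(W,(800,427)))
```

```text
top red 81 ((291.72418212890625, 178.8103485107422), (4.070499420166016, 31.382240295410156), 23.198591232299805) z pct [0.129 0.132 0.133 0.135 0.136]
[[ 0.496  -0.1738  0.132 ]
 [ 0.5762 -0.207   0.132 ]
 [ 0.5719 -0.2174  0.132 ]
 [ 0.4918 -0.1842  0.132 ]] [[ 0.5339 -0.1955  0.132 ]]
   hi mean [ 0.535  -0.1953  0.1334] 76 bbox [ 0.494 -0.212  0.13 ] [ 0.575 -0.177  0.137]
top yel 78 ((287.06927490234375, 157.55386352539062), (29.39623260498047, 4.465250015258789), 82.87498474121094) z pct [0.001 0.105 0.112 0.13  0.133]
   hi mean [ 0.6161 -0.1761  0.1597] 33 bbox [ 0.442 -0.185  0.127] [ 0.634 -0.105  1.106]
scene red 62 ((246.13461303710938, 195.326904296875), (29.381441116333008, 3.6836435794830322), 37.87498474121094) z pct [0.132 0.133 0.134 0.134 0.136]
[[ 0.491  -0.1854  0.132 ]
 [ 0.4883 -0.1721  0.132 ]
 [ 0.5747 -0.2035  0.132 ]
 [ 0.5764 -0.2157  0.132 ]] [[ 0.534  -0.1947  0.132 ]]
   hi mean [ 0.5307 -0.1959  0.1338] 62 bbox [ 0.492 -0.214  0.132] [ 0.578 -0.177  0.136]
scene yel 167 ((273.88238525390625, 208.47061157226562), (26.678918838500977, 12.611851692199707), 14.03624439239502) z pct [0.101 0.106 0.113 0.125 0.501]
   hi mean [ 0.9592 -0.8303  0.6736] 4 bbox [ 0.959 -0.83   0.674] [ 0.959 -0.83   0.674]
tray ((169.60293579101562, 188.90423583984375), (63.45501708984375, 38.48759460449219), 82.05652618408203) [[0.5949 0.2429 0.025 ]
 [0.6129 0.1251 0.025 ]
 [0.4208 0.0928 0.025 ]
 [0.4025 0.2091 0.025 ]] [[0.5072179  0.16714163 0.025     ]]
disc (0.5454972386360168, -0.19302888214588165) 0.08159592747688293 [ 0.53100145 -0.19426986  0.09692063] 1561 0.09669729751028155
base 1494 [(((0.5334546566009521, -0.19475950300693512), (0.18048302829265594, 0.1805916726589203), 10.67505168914795),)]
tacho [[ 0.756 -0.185  0.03 ]]
crimps [[ 0.785 -0.018  0.03 ]]
spool [[0.78  0.218 0.03 ]]
```

View pics/crop0.png

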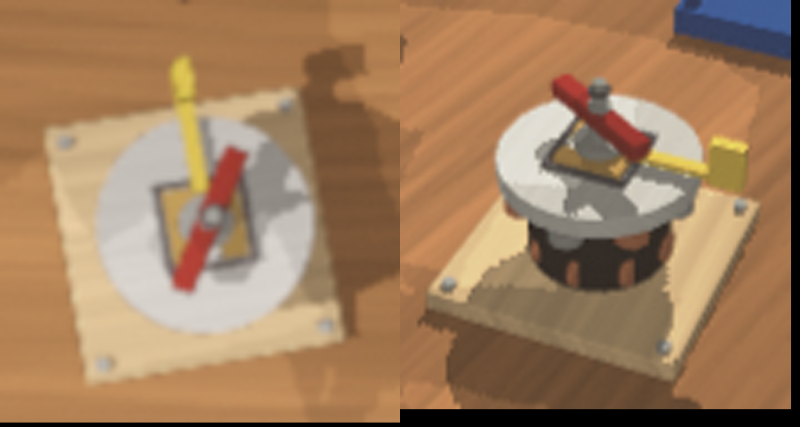

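The crop confirms it: yellow tab and arm on the brass plate, red bar across the stud, both at the rig. Rig centre is (0.534, -0.195) with yaw 10.7°, the bar lies at -22.5°, and the tray centre is (0.507, 0.167). I will straddle the bar's outer arm with parted fingers and carry it round clockwise, unwinding the wrist on the way there.

move_arm(
  hand=[0.036,0.036,0.036,0.036,0.036,0.036,0.036,0.036],
  dp=[
    [0.01,0.008,0.005],
    [0.02,0.014,0.005],
    [0.02,0.014,0],
    [0.02,0.014,0],
    [0.02,0.014,0],
    [0.02,0.014,0],
    [0.02,0.014,0],
    [0.02,0.014,0],
  ],
  turn=[
    [0,0,8],
    [0,0,8],
    [0,0,8],
    [0,0,8],
    [0,0,8],
    [0,0,8],
    [0,0,8],
    [0,0,8],
  ],
  squeeze=20,
)

```text
time_s: 0.9
tool_pos: [0.364, -0.3454, 0.2061]
tool_rot: [-0.0, 0.71, 0.705, -0.0]
force: [0.0, -0.6, -0.4]
grip_width: 0.036
grasp_force: 0.0
```

```bash
python3 -c "
from h import *
o=manip.get_obs();print(np.degrees(o['joints']).round(1),o['tool_rot'],o['tool_pos'],o['force'],o['wrist_torque'])"
```

```text
[-43.5  12.4  -0.4  77.3  -0.   46.9] [-2.77806548e-04  7.09643114e-01  7.04561263e-01 -1.03697623e-05] [ 0.36395168 -0.34539082  0.20605885] [ 0.02088242 -0.55365639 -0.37601874] [-0.05395933 -0.02919157  0.00206028]
```

move_arm(
  hand=[0.036,0.036,0.036,0.036,0.036,0.036,0.036,0.036],
  dp=[
    [0.02,0.013,0],
    [0.02,0.013,0],
    [0.02,0.013,0],
    [0.02,0.013,0],
    [0.02,0.013,0],
    [0.02,0.013,0],
    [0.02,0.013,0],
    [0.02,0.013,0],
  ],
  turn=[
    [0,0,8.5],
    [0,0,8.5],
    [0,0,8.5],
    [0,0,8.5],
    [0,0,8.5],
    [0,0,8.5],
    [0,0,8.5],
    [0,0,8.5],
  ],
)

```text
time_s: 1.7
tool_pos: [0.5239, -0.2415, 0.2059]
tool_rot: [-0.0, 0.194, 0.981, 0.0]
force: [-0.6, -0.6, 0.2]
grip_width: 0.036
grasp_force: 0.0
```

move_arm(
  hand=[0.036,0.036,0.036,0.036,0.036,0.036,0.036,0.036],
  dp=[
    [0.01,0.008,0],
    [0.01,0.008,0],
    [0.01,0.008,0],
    [0.005,0.004,0],
    [0.005,0.004,0],
    [0.003,0,0],
    [0,0,0],
    [0,0,0],
  ],
  turn=[
    [0,0,8.5],
    [0,0,8.5],
    [0,0,8.5],
    [0,0,8.5],
    [0,0,8.5],
    [0,0,8.5],
    [0,0,8.5],
    [0,0,8.5],
  ],
)

```text
time_s: 2.5
tool_pos: [0.5662, -0.2101, 0.2058]
tool_rot: [-0.0, -0.388, 0.922, 0.0]
force: [-0.4, -0.7, -0.2]
grip_width: 0.0361
grasp_force: 0.0
```

move_arm(
  hand=[0.036,0.036,0.036,0.036,0.036,0.036,0.036,0.036],
  dp=[
    [0,0,0],
    [0,0,0],
    [0,0,0],
    [0,0,0],
    [0,0,0],
    [0,0,0],
    [0,0,0],
    [0,0,0],
  ],
  turn=[
    [0,0,8.5],
    [0,0,8.5],
    [0,0,8.5],
    [0,0,8.5],
    [0,0,8.5],
    [0,0,8.5],
    [0,0,8.5],
    [0,0,8.5],
  ],
)

```text
time_s: 3.3
tool_pos: [0.5661, -0.2101, 0.2059]
tool_rot: [0.0, 0.837, -0.548, -0.0]
force: [-0.3, 0.3, -0.8]
grip_width: 0.036
grasp_force: 0.0
```

```bash
python3 -c "
from h import *
o=manip.get_obs();print(o['time_s'],np.degrees(o['joints']).round(1),o['tool_rot'].round(3),o['tool_pos'].round(4),o['force'].round(2),o['wrist_torque'].round(3))
c=cam('wrist');p,d=manip.grab_frame('wrist');cv2.imwrite('pics/w1.png',p)
h=cv2.cvtColor(p,cv2.COLOR_BGR2HSV)
m=cv2.inRange(h,(0,170,60),(6,255,255))|cv2.inRange(h,(172,170,60),(180,255,255))
n,l,s,_=cv2.connectedComponentsWithStats(m);k=1+s[1:,4].argmax();v,u=np.nonzero(l==k)
P=bydepth(c,np.c_[u,v],d);P=P[(P[:,2]>.125)&(P[:,2]<.140)];r=cv2.minAreaRect(P[:,:2].astype(np.float32));print(s[k],r,np.median(P[:,2]),cv2.boxPoints(r).round(4))"
```

```text
3.3 [ -20.4   25.1   17.3   82.3   -0.  -134. ] [ 0.     0.837 -0.548 -0.   ] [ 0.5661 -0.2101  0.2059] [-0.3   0.33 -0.81] [ 0.015 -0.049  0.022]
[239 172  53  46 935] ((0.5556929111480713, -0.20528672635555267), (0.015008552931249142, 0.048072993755340576), 69.54322814941406) 0.13227436829341294 [[ 0.5305 -0.2039]
 [ 0.5756 -0.2207]
 [ 0.5808 -0.2067]
 [ 0.5358 -0.1899]]
```

View pics/w1.png

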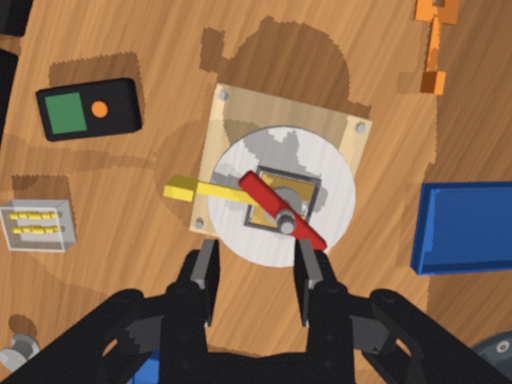

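The wrist view shows the bar from (245,178) to (322,245), the stud cap at (287,222), the yellow tab at (182,188), and the fingers parted with room for the bar. I finish the yaw and go down astride the arm.

move_arm(
  hand=[0.036,0.036,0.036,0.036,0.036,0.036,0.036,0.036],
  dp=[
    [0,0,0],
    [0,0,0],
    [0,0,-0.01],
    [0,0,-0.02],
    [0,0,-0.02],
    [0,0,-0.02],
    [0,0,-0.015],
    [0,0,-0.007],
  ],
  turn=[
    [0,0,8],
    [0,0,8],
    [0,0,8],
    [0,0,6],
    [0,0,0],
    [0,0,0],
    [0,0,0],
    [0,0,0],
  ],
)

```text
time_s: 4.15
tool_pos: [0.5654, -0.2099, 0.1126]
tool_rot: [-0.0, 0.949, -0.316, -0.001]
force: [0.1, -0.5, 0.6]
grip_width: 0.0357
grasp_force: 0.0
```

```bash
cat > st.py <<'E'
from h import *
import sys
o=manip.get_obs();C=np.array([.5335,-.196]);p=o['tool_pos'][:2]-C
q=o['tool_rot'];x=Rn.from_quat([q[1],q[2],q[3],q[0]]).as_matrix()[:,0]
print(o['time_s'].round(2),'q',np.degrees(o['joints']).round(0),'pos',o['tool_pos'].round(4),'F',o['force'].round(1),'T',o['wrist_torque'].round(2),'w',o['grip_width'].round(4),'r,ang',np.hypot(*p).round(4),np.degrees(np.arctan2(p[1],p[0])).round(1),'yaw',np.degrees(np.arctan2(x[1],x[0])).round(1))
if len(sys.argv)>1:
    s,n=float(sys.argv[1]),int(sys.argv[2]); a=np.arctan2(p[1],p[0]);R=.036; prev=p
    for i in range(1,n+1):
        nx=R*np.array([np.cos(a-np.radians(s*i)),np.sin(a-np.radians(s*i))]);print((nx-prev).round(4).tolist(),end=' ');prev=nx
E
python3 st.py 8 34
```

```text
Traceback (most recent call last):
  File "st.py", line 5, in <module>
    print(o['time_s'].round(2),'q',np.degrees(o['joints']).round(0),'pos',o['tool_pos'].round(4),'F',o['force'].round(1),'T',o['wrist_torque'].round(2),'w',o['grip_width'].round(4),'r,ang',np.hypot(*p).round(4),np.degrees(np.arctan2(p[1],p[0])).round(1),'yaw',np.degrees(np.arctan2(x[1],x[0])).round(1))
          ^^^^^^^^^^^^^^^^^
AttributeError: 'float' object has no attribute 'round'
```

```bash
sed -i "s/o\['time_s'\].round(2)/o['time_s']/;s/o\['grip_width'\].round(4)/o['grip_width']/" st.py; python3 st.py 8 36
```

```text
4.15 q [ -20.   26.    5.   69.   -0. -163.] pos [ 0.5654 -0.2099  0.1126] F [ 0.1 -0.5  0.6] T [0.04 0.02 0.02] w 0.035704757077724046 r,ang 0.0348 -23.5 yaw -36.9
[-0.0012, -0.0049] [-0.0029, -0.0041] [-0.0035, -0.0036] [-0.0039, -0.0031] [-0.0043, -0.0026] [-0.0046, -0.0019] [-0.0049, -0.0013] [-0.005, -0.0006] [-0.005, 0.0001] [-0.005, 0.0008] [-0.0048, 0.0015] [-0.0045, 0.0022] [-0.0042, 0.0028] [-0.0038, 0.0033] [-0.0033, 0.0038] [-0.0027, 0.0042] [-0.0021, 0.0046] [-0.0014, 0.0048] [-0.0007, 0.005] [-0.0, 0.005] [0.0007, 0.005] [0.0013, 0.0048] [0.002, 0.0046] [0.0026, 0.0043] [0.0032, 0.0039] [0.0037, 0.0034] [0.0041, 0.0028] [0.0045, 0.0022] [0.0048, 0.0016] [0.0049, 0.0009] [0.005, 0.0002] [0.005, -0.0005] [0.0049, -0.0012] [0.0047, -0.0018] [0.0044, -0.0025] [0.004, -0.0031]
```

move_arm(
  hand=[0.036,0.036,0.036,0.036],
  dp=[
    [-0.0012,-0.0049,0],
    [-0.0029,-0.0041,0],
    [-0.0035,-0.0036,0],
    [-0.0039,-0.0031,0],
  ],
  turn=[
    [0,0,-8],
    [0,0,-8],
    [0,0,-8],
    [0,0,-8],
  ],
)

```text
time_s: 4.55
tool_pos: [0.5549, -0.2261, 0.1146]
tool_rot: [-0.0, 0.823, -0.568, 0.0]
force: [-0.4, 0.1, -0.3]
grip_width: 0.0359
grasp_force: 0.0
```

```bash
python3 st.py
```

```text
4.55 q [ -22.   25.    5.   69.   -0. -133.] pos [ 0.5549 -0.2261  0.1146] F [-0.4  0.1 -0.3] T [ 0.05  0.02 -0.05] w 0.035851285408481606 r,ang 0.0369 -54.6 yaw -69.2
```

move_arm(
  hand=[0.036,0.036,0.036],
  dp=[
    [-0.0043,-0.0026,-0.001],
    [-0.0046,-0.0019,-0.001],
    [-0.0049,-0.0013,0],
  ],
  turn=[
    [0,0,-8],
    [0,0,-8],
    [0,0,-8],
  ],
)

```text
time_s: 4.85
tool_pos: [0.5409, -0.2319, 0.1125]
tool_rot: [0.0, -0.687, 0.727, -0.0]
force: [-0.0, 0.5, -0.3]
grip_width: 0.036
grasp_force: 0.0
```

```bash
python3 st.py
python3 - <<'E'
from h import *
for n in('top','scene'):
    c=cam(n);p,d=manip.grab_frame(n);cv2.imwrite(f'pics/{n}1.png',p)
    h=cv2.cvtColor(p,cv2.COLOR_BGR2HSV)
    m=cv2.inRange(h,(0,170,60),(6,255,255))|cv2.inRange(h,(172,170,60),(180,255,255))
    x0,y0,x1,y1=(250,130,330,220) if n=='top' else (195,150,300,275)
    R=np.zeros_like(m);R[y0:y1,x0:x1]=255;v,u=np.nonzero(m&R);print(n,len(u))
    if len(u)>10:
        P=onplane(c,np.c_[u,v],.132);q=P[:,:2]-[.5335,-.196];print(P.mean(0),np.linalg.eigh(np.cov(q.T))[1][:,1])
a=cv2.resize(cv2.imread('pics/top1.png')[120:240,240:340],(500,600));b=cv2.resize(cv2.imread('pics/scene1.png')[120:280,190:270],(300,600))
cv2.imwrite('pics/c1.png',np.hstack([a,b]))
E
```

```text
4.85 q [ -23.   24.    2.   68.   -0. -110.] pos [ 0.5409 -0.2319  0.1125] F [-0.   0.5 -0.3] T [ 0.01 -0.    0.02] w 0.03603426037014155 r,ang 0.0366 -78.3 yaw -93.2
top 0
scene 43
[ 0.53079325 -0.19404466  0.132     ] [-0.93146657  0.36382691]
```

View pics/c1.png

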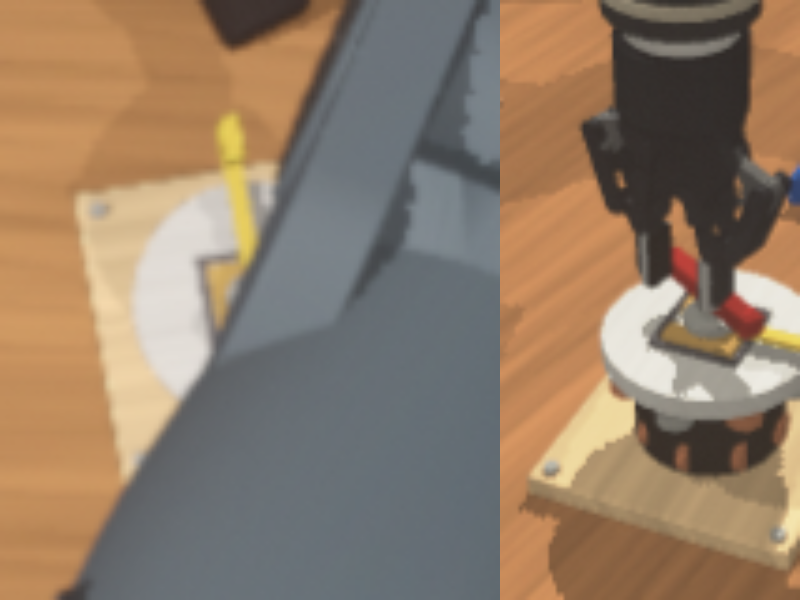

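Run:
```python
from h import *
n='scene';c=cam(n);p,d=manip.grab_frame(n)
# crop px -> image px: u=190+(X-500)*80/300, v=120+Y*160/600
vv,uu=np.mgrid[165:205,222:262];uv=np.c_[uu.ravel(),vv.ravel()];P=bydepth(c,uv,d)
g=cv2.cvtColor(p,cv2.COLOR_BGR2HSV)[uv[:,1],uv[:,0]]
k=(g[:,2]<110)&(P[:,1]<-.21)&(P[:,2]>.108)
Q=P[k]
for lo,hi in((.49,.541),(.541,.6)):
    s=Q[(Q[:,0]>lo)&(Q[:,0]<hi)];s=s[s[:,2].argsort()];print(len(s),s[:6].round(4).tolist())
h=cv2.cvtColor(p,cv2.COLOR_BGR2HSV)
m=cv2.inRange(h,(0,170,60),(6,255,255))|cv2.inRange(h,(172,170,60),(180,255,255));R=np.zeros_like(m);R[150:275,195:300]=255
v,u=np.nonzero(m&R);P=bydepth(c,np.c_[u,v],d);print(P[::4].round(3).tolist())
```

```text
320 [[0.5231, -0.224, 0.1516], [0.5225, -0.2269, 0.153], [0.523, -0.2316, 0.1532], [0.5224, -0.223, 0.1535], [0.5219, -0.2378, 0.1537], [0.5203, -0.2394, 0.154]]
568 [[0.554, -0.2129, 0.1262], [0.5507, -0.212, 0.1272], [0.5573, -0.2137, 0.128], [0.5562, -0.2121, 0.1295], [0.5603, -0.2141, 0.1295], [0.5546, -0.2139, 0.1299]]
[[0.496, -0.178, 0.135], [0.501, -0.18, 0.132], [0.507, -0.185, 0.134], [0.507, -0.189, 0.134], [0.511, -0.194, 0.135], [0.513, -0.193, 0.133], [0.52, -0.196, 0.134], [0.56, -0.206, 0.136], [0.564, -0.207, 0.135], [0.569, -0.211, 0.134], [0.573, -0.213, 0.134]]
```

Run:
```python
from h import *
c=cam('scene')
for X,Y in((715,305),(655,288)):
    o,d=rays(c,[(190+(X-500)*80/300,120+Y*160/600)]);
    for y in(-.221,-.232,-.243): print(X,(o+d[0]*((y-o[1])/d[0,1])).round(4))
```

```text
715 [ 0.5548 -0.221   0.1391]
715 [ 0.5621 -0.232   0.1487]
715 [ 0.5694 -0.243   0.1584]
655 [ 0.5103 -0.221   0.1341]
655 [ 0.5184 -0.232   0.1439]
655 [ 0.5265 -0.243   0.1536]
```

Run:
```python
from h import *
c=cam('scene');p,d=manip.grab_frame('scene')
for u in(247,231):
    uv=[(u,v) for v in range(176,212,2)];P=bydepth(c,uv,d)
    for q,X in zip(uv,P): print(q,p[q[1],q[0]],X.round(3))
```

```text
(247, 176) [45 48 54] [ 0.565 -0.238  0.22 ]
(247, 178) [45 48 53] [ 0.568 -0.242  0.218]
(247, 180) [48 54 64] [ 0.568 -0.243  0.213]
(247, 182) [47 52 60] [ 0.569 -0.243  0.209]
(247, 184) [47 51 56] [ 0.571 -0.247  0.206]
(247, 186) [47 50 57] [ 0.571 -0.247  0.202]
(247, 188) [47 50 57] [ 0.57  -0.245  0.195]
(247, 190) [47 50 57] [ 0.57  -0.246  0.19 ]
(247, 192) [48 51 57] [ 0.566 -0.239  0.18 ]
(247, 194) [47 51 58] [ 0.567 -0.241  0.176]
(247, 196) [47 51 59] [ 0.566 -0.24   0.17 ]
(247, 198) [48 51 58] [ 0.567 -0.241  0.165]
(247, 200) [51 55 61] [ 0.565 -0.238  0.157]
(247, 202) [ 90  97 109] [ 0.565 -0.238  0.152]
(247, 204) [ 86  93 108] [ 0.541 -0.202  0.114]
(247, 206) [117 126 130] [ 0.542 -0.204  0.11 ]
(247, 208) [109 116 119] [ 0.546 -0.209  0.108]
(247, 210) [ 78 109 129] [ 0.545 -0.208  0.102]
(231, 176) [46 50 55] [ 0.519 -0.231  0.2  ]
(231, 178) [44 48 54] [ 0.521 -0.235  0.197]
(231, 180) [44 48 55] [ 0.522 -0.237  0.194]
(231, 182) [41 46 53] [ 0.521 -0.236  0.187]
(231, 184) [41 46 53] [ 0.524 -0.239  0.185]
(231, 186) [42 47 54] [ 0.522 -0.237  0.178]
(231, 188) [42 46 54] [ 0.524 -0.24   0.175]
(231, 190) [43 48 55] [ 0.521 -0.236  0.166]
(231, 192) [43 48 55] [ 0.522 -0.238  0.162]
(231, 194) [43 48 55] [ 0.523 -0.239  0.158]
(231, 196) [116 124 128] [ 0.523 -0.239  0.152]
(231, 198) [221 229 232] [ 0.48  -0.181  0.095]
(231, 200) [219 228 231] [ 0.488 -0.192  0.099]
(231, 202) [220 229 232] [ 0.492 -0.198  0.097]
(231, 204) [200 214 217] [ 0.497 -0.206  0.099]
(231, 206) [143 153 157] [ 0.502 -0.212  0.098]
(231, 208) [103 108 113] [ 0.508 -0.22   0.1  ]
(231, 210) [ 96 100 105] [ 0.514 -0.229  0.102]
```

Run:
```python
from h import *
print(manip.pinch_z, manip.get_obs()['tool_pos'])
print([x for x in dir(manip) if not x.startswith('_')])
m=manip.camera_model('wrist');T=np.array(m['tool_from_camera']);print(T.round(4))
p,d=manip.grab_frame('wrist');cv2.imwrite('pics/w2.png',p)
K=np.array([[m['fx'],0,m['cx']],[0,m['fy'],m['cy']],[0,0,1.]])
for u in(205,210,300,310):
    for v in range(236,262,4):
        q=cv2.undistortPoints(np.array([[[u,v]]],float),K,np.array(m['distortion'])).ravel();X=T@np.r_[np.r_[q,1]*d[v,u],1];print((u,v),p[v,u],d[v,u].round(3),X[:3].round(4))
```

```text
0.0187 [ 0.5412765  -0.23175259  0.11261397]
['Unreachable', 'camera_model', 'close_job', 'get_obs', 'grab_frame', 'pinch_z']
[[-1.200e-03 -9.508e-01 -3.098e-01  7.970e-02]
 [ 1.000e+00 -1.200e-03 -1.000e-04  4.000e-04]
 [-3.000e-04 -3.098e-01  9.508e-01 -1.771e-01]
 [ 0.000e+00  0.000e+00  0.000e+00  1.000e+00]]
(205, 236) [206 210 214] 0.215 [-0.0156 -0.0334  0.0179]
(205, 240) [102 106 109] 0.151 [ 0.0109 -0.0233 -0.0406]
(205, 244) [100 103 107] 0.147 [ 0.011  -0.0227 -0.0447]
(205, 248) [102 104 109] 0.143 [ 0.0112 -0.0221 -0.049 ]
(205, 252) [102 103 108] 0.14 [ 0.011  -0.0216 -0.0521]
(205, 256) [101 104 108] 0.136 [ 0.0113 -0.021  -0.0561]
(205, 260) [ 99 102 107] 0.134 [ 0.0108 -0.0207 -0.0585]
(210, 236) [189 194 199] 0.215 [-0.0154 -0.03    0.0175]
(210, 240) [104 106 111] 0.151 [ 0.0111 -0.021  -0.0409]
(210, 244) [101 105 109] 0.147 [ 0.0112 -0.0204 -0.045 ]
(210, 248) [100 103 108] 0.144 [ 0.011  -0.02   -0.0485]
(210, 252) [92 95 99] 0.14 [ 0.0113 -0.0194 -0.0526]
(210, 256) [55 56 56] 0.137 [ 0.0111 -0.019  -0.0558]
(210, 260) [23 23 25] 0.134 [ 0.0109 -0.0186 -0.0587]
(300, 236) [103 126 145] 0.209 [-0.0132  0.0284  0.0129]
(300, 240) [ 96 101 105] 0.15 [ 0.0116  0.0204 -0.042 ]
(300, 244) [80 81 85] 0.147 [ 0.011   0.0201 -0.0448]
(300, 248) [49 51 52] 0.143 [ 0.011   0.0196 -0.0486]
(300, 252) [26 24 28] 0.14 [ 0.0113  0.0191 -0.0527]
(300, 256) [25 23 26] 0.136 [ 0.0114  0.0186 -0.0564]
(300, 260) [27 26 25] 0.133 [ 0.0112  0.0183 -0.0592]
(310, 236) [141 145 150] 0.215 [-0.0155  0.0357  0.0175]
(310, 240) [126 128 133] 0.217 [-0.0189  0.036   0.0185]
(310, 244) [107 109 113] 0.146 [ 0.0113  0.0245 -0.0454]
(310, 248) [101 104 107] 0.143 [ 0.011   0.024  -0.0487]
(310, 252) [102 103 108] 0.14 [ 0.0111  0.0234 -0.0524]
(310, 256) [101 105 109] 0.137 [ 0.0107  0.023  -0.0552]
(310, 260) [102 105 109] 0.132 [ 0.0116  0.0222 -0.0601]
```

View pics/w2.png

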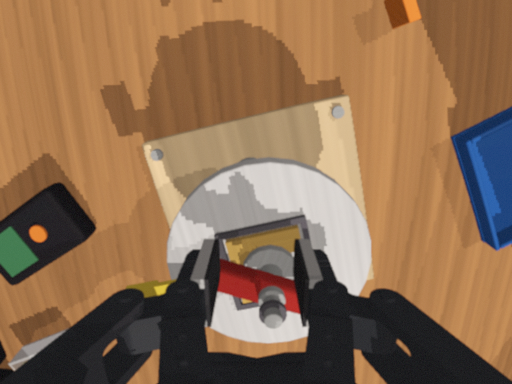

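Both cameras put the finger tips about 40 mm behind the reported TCP at this opening, so the fingers passed over the bar without touching it. I go back to the bar and then down by that amount.

move_arm(
  hand=[0.036,0.036,0.036,0.036,0.036,0.036,0.036],
  dp=[
    [0.0037,0.0033,0],
    [0.0037,0.0033,0],
    [0.0037,0.0033,0],
    [0.0037,0.0033,0],
    [0.0037,0.0033,0],
    [0.0037,0.0033,0],
    [0.0036,0.0031,0],
  ],
  turn=[
    [0,0,8],
    [0,0,8],
    [0,0,8],
    [0,0,8],
    [0,0,8],
    [0,0,8],
    [0,0,8],
  ],
)

```text
time_s: 5.8
tool_pos: [0.5673, -0.2085, 0.1123]
tool_rot: [-0.0, 0.95, -0.311, 0.0]
force: [0.2, -0.9, 0.4]
grip_width: 0.0359
grasp_force: 0.0
```

move_arm(
  hand=[0.036,0.036,0.036,0.036,0.036],
  dp=[
    [0,0,-0.006],
    [0,0,-0.008],
    [0,0,-0.01],
    [0,0,-0.008],
    [0,0,0],
  ],
  turn=[
    [0,0,0],
    [0,0,0],
    [0,0,0],
    [0,0,0],
    [0,0,0],
  ],
)

```text
time_s: 6.3
tool_pos: [0.5658, -0.2086, 0.0786]
tool_rot: [-0.0, 0.949, -0.316, -0.001]
force: [-0.5, -0.3, -0.2]
grip_width: 0.0358
grasp_force: 0.0
```

```bash
python3 st.py 8 36
```

```text
6.3 q [ -20.   27.    2.   65.    0. -163.] pos [ 0.5658 -0.2086  0.0786] F [-0.5 -0.3 -0.2] T [ 0.02 -0.02 -0.04] w 0.035810936304715726 r,ang 0.0347 -21.3 yaw -36.8
[-0.0009, -0.005] [-0.0028, -0.0042] [-0.0033, -0.0038] [-0.0038, -0.0033] [-0.0042, -0.0027] [-0.0046, -0.0021] [-0.0048, -0.0014] [-0.005, -0.0008] [-0.005, -0.0001] [-0.005, 0.0006] [-0.0048, 0.0013] [-0.0046, 0.002] [-0.0043, 0.0026] [-0.0039, 0.0032] [-0.0034, 0.0037] [-0.0029, 0.0041] [-0.0023, 0.0045] [-0.0016, 0.0048] [-0.0009, 0.0049] [-0.0002, 0.005] [0.0005, 0.005] [0.0012, 0.0049] [0.0018, 0.0047] [0.0025, 0.0044] [0.003, 0.004] [0.0036, 0.0035] [0.004, 0.003] [0.0044, 0.0024] [0.0047, 0.0018] [0.0049, 0.0011] [0.005, 0.0004] [0.005, -0.0003] [0.0049, -0.001] [0.0047, -0.0017] [0.0045, -0.0023] [0.0041, -0.0029]
```

move_arm(
  hand=[0.036,0.036,0.036],
  dp=[
    [-0.0009,-0.005,0],
    [-0.0028,-0.0042,0],
    [-0.0033,-0.0038,0],
  ],
  turn=[
    [0,0,-8],
    [0,0,-8],
    [0,0,-8],
  ],
)

```text
time_s: 6.6
tool_pos: [0.56, -0.2217, 0.0804]
tool_rot: [-0.0, 0.861, -0.508, 0.0]
force: [0.9, 2.7, -0.8]
grip_width: 0.0364
grasp_force: 1.2
```

```bash
python3 st.py
```

```text
6.6 q [ -22.   27.    2.   65.    0. -141.] pos [ 0.56   -0.2217  0.0804] F [ 0.9  2.7 -0.8] T [ 0.63 -0.26  0.08] w 0.036368778094928035 r,ang 0.0369 -44.1 yaw -61.1
```

move_arm(
  hand=[0.036,0.036,0.036,0.036],
  dp=[
    [-0.0038,-0.0033,0],
    [-0.0042,-0.0027,0],
    [-0.0046,-0.0021,0],
    [-0.0048,-0.0014,0],
  ],
  turn=[
    [0,0,-8],
    [0,0,-8],
    [0,0,-8],
    [0,0,-8],
  ],
)

```text
time_s: 7.0
tool_pos: [0.543, -0.2314, 0.0808]
tool_rot: [0.001, -0.688, 0.726, -0.001]
force: [2.7, 2.1, 2.1]
grip_width: 0.036
grasp_force: 1.6
```

```bash
python3 st.py
python3 - <<'E'
from h import *
c=cam('scene');p,d=manip.grab_frame('scene')
h=cv2.cvtColor(p,cv2.COLOR_BGR2HSV)
m=cv2.inRange(h,(0,170,60),(6,255,255))|cv2.inRange(h,(172,170,60),(180,255,255));R=np.zeros_like(m);R[150:275,195:300]=255
v,u=np.nonzero(m&R);P=bydepth(c,np.c_[u,v],d);print(P[::5].round(3).tolist())
E
```

```text
7.0 q [ -23.   25.   -1.   64.    0. -110.] pos [ 0.543  -0.2314  0.0808] F [2.7 2.1 2.1] T [ 0.23 -0.63 -0.02] w 0.03603574528440347 r,ang 0.0367 -75.0 yaw -93.1
[[0.54, -0.221, 0.135], [0.547, -0.231, 0.135], [0.549, -0.239, 0.135]]
```

Contact is about 3.5 N and the bar follows clockwise, so the direction is right. I continue.

move_arm(
  hand=[0.036,0.036,0.036,0.036,0.036,0.036,0.036,0.036],
  dp=[
    [-0.005,-0.0008,0],
    [-0.005,-0.0001,0],
    [-0.005,0.0006,0],
    [-0.0048,0.0013,0],
    [-0.0046,0.002,0],
    [-0.0043,0.0026,0],
    [-0.0039,0.0032,0],
    [-0.0034,0.0037,0],
  ],
  turn=[
    [0,0,-8],
    [0,0,-8],
    [0,0,-8],
    [0,0,-8],
    [0,0,-8],
    [0,0,-8],
    [0,0,-8],
    [0,0,-8],
  ],
)

```text
time_s: 7.85
tool_pos: [0.5071, -0.2198, 0.0811]
tool_rot: [0.001, -0.2, 0.98, -0.001]
force: [0.7, -6.2, 5.2]
grip_width: 0.0358
grasp_force: 2.9
```

```bash
python3 st.py 8 20
```

```text
7.85 q [-23.  21.  -7.  62.  -0. -46.] pos [ 0.5071 -0.2198  0.0811] F [ 0.7 -6.2  5.2] T [-1.22 -0.29 -0.05] w 0.03578835166337436 r,ang 0.0355 -138.0 yaw -157.0
[-0.0034, 0.0036] [-0.0025, 0.0043] [-0.0019, 0.0047] [-0.0012, 0.0049] [-0.0005, 0.005] [0.0002, 0.005] [0.0009, 0.0049] [0.0016, 0.0048] [0.0022, 0.0045] [0.0028, 0.0042] [0.0034, 0.0037] [0.0038, 0.0032] [0.0043, 0.0027] [0.0046, 0.002] [0.0048, 0.0014] [0.005, 0.0007] [0.005, 0.0] [0.005, -0.0007] [0.0048, -0.0014] [0.0046, -0.002]
```

move_arm(
  hand=[0.036,0.036,0.036,0.036,0.036,0.036],
  dp=[
    [-0.0034,0.0036,0.0005],
    [-0.0025,0.0043,0.0005],
    [-0.0019,0.0047,0.0003],
    [-0.0012,0.0049,0.0003],
    [-0.0005,0.005,0.0003],
    [0.0002,0.005,0.0003],
  ],
  turn=[
    [0,0,-8],
    [0,0,-8],
    [0,0,-8],
    [0,0,-8],
    [0,0,-8],
    [0,0,-8],
  ],
)

```text
time_s: 8.45
tool_pos: [0.4975, -0.1918, 0.0829]
tool_rot: [0.0, 0.216, 0.976, -0.001]
force: [0.7, -5.0, 0.5]
grip_width: 0.0359
grasp_force: 1.7
```

```bash
python3 st.py 4 24
```

```text
8.45 q [-21.  19. -10.  61.  -0.   4.] pos [ 0.4975 -0.1918  0.0829] F [ 0.7 -5.   0.5] T [-0.86 -0.18  0.02] w 0.03594077382202032 r,ang 0.0363 173.3 yaw 155.1
[0.0007, 0.0024] [0.0006, 0.0025] [0.0007, 0.0024] [0.0009, 0.0024] [0.001, 0.0023] [0.0012, 0.0022] [0.0014, 0.0021] [0.0015, 0.002] [0.0016, 0.0019] [0.0018, 0.0018] [0.0019, 0.0017] [0.002, 0.0015] [0.0021, 0.0014] [0.0022, 0.0012] [0.0023, 0.0011] [0.0023, 0.0009] [0.0024, 0.0007] [0.0024, 0.0006] [0.0025, 0.0004] [0.0025, 0.0002] [0.0025, 0.0001] [0.0025, -0.0001] [0.0025, -0.0003] [0.0025, -0.0005]
```

move_arm(
  hand=[0.036,0.036,0.036,0.036,0.036,0.036,0.036,0.036],
  dp=[
    [0.0007,0.0024,0.0002],
    [0.0006,0.0025,0.0001],
    [0.0007,0.0024,0.0001],
    [0.0009,0.0024,0.0001],
    [0.001,0.0023,0.0002],
    [0.0012,0.0022,0.0001],
    [0.0014,0.0021,0.0001],
    [0.0015,0.002,0.0001],
  ],
  turn=[
    [0,0,-4],
    [0,0,-4],
    [0,0,-4],
    [0,0,-4],
    [0,0,-4],
    [0,0,-4],
    [0,0,-4],
    [0,0,-4],
  ],
)

```text
time_s: 9.25
tool_pos: [0.5049, -0.1735, 0.0837]
tool_rot: [0.0, 0.476, 0.88, -0.001]
force: [-2.1, -4.1, 1.2]
grip_width: 0.0361
grasp_force: 2.1
```

```bash
python3 st.py 2 48
```

```text
9.25 q [-19.  19. -10.  61.  -0.  38.] pos [ 0.5049 -0.1735  0.0837] F [-2.1 -4.1  1.2] T [-0.74  0.53  0.07] w 0.036138614257300486 r,ang 0.0364 141.8 yaw 123.2
[0.0011, 0.0007] [0.0008, 0.0009] [0.0009, 0.0009] [0.0009, 0.0009] [0.0009, 0.0009] [0.001, 0.0008] [0.001, 0.0008] [0.001, 0.0008] [0.001, 0.0007] [0.0011, 0.0007] [0.0011, 0.0006] [0.0011, 0.0006] [0.0011, 0.0006] [0.0011, 0.0005] [0.0012, 0.0005] [0.0012, 0.0004] [0.0012, 0.0004] [0.0012, 0.0004] [0.0012, 0.0003] [0.0012, 0.0003] [0.0012, 0.0002] [0.0012, 0.0002] [0.0012, 0.0001] [0.0013, 0.0001] [0.0013, 0.0001] [0.0013, 0.0] [0.0013, -0.0] [0.0013, -0.0001] [0.0013, -0.0001] [0.0012, -0.0002] [0.0012, -0.0002] [0.0012, -0.0002] [0.0012, -0.0003] [0.0012, -0.0003] [0.0012, -0.0004] [0.0012, -0.0004] [0.0012, -0.0005] [0.0012, -0.0005] [0.0011, -0.0005] [0.0011, -0.0006] [0.0011, -0.0006] [0.0011, -0.0007] [0.0011, -0.0007] [0.001, -0.0007] [0.001, -0.0008] [0.001, -0.0008] [0.0009, -0.0008] [0.0009, -0.0009]
```

move_arm(
  hand=[0.036,0.036,0.036,0.036,0.036,0.036,0.036,0.036],
  dp=[
    [0.0011,0.0007,0.0001],
    [0.0008,0.0009,0.0001],
    [0.0009,0.0009,0.0001],
    [0.0009,0.0009,0],
    [0.0009,0.0009,0.0001],
    [0.001,0.0008,0.0001],
    [0.001,0.0008,0],
    [0.001,0.0008,0.0001],
  ],
  turn=[
    [0,0,-2],
    [0,0,-2],
    [0,0,-2],
    [0,0,-2],
    [0,0,-2],
    [0,0,-2],
    [0,0,-2],
    [0,0,-2],
  ],
)

```text
time_s: 10.05
tool_pos: [0.5121, -0.1666, 0.0841]
tool_rot: [-0.0, 0.593, 0.805, -0.001]
force: [-4.1, -2.6, 2.6]
grip_width: 0.0361
grasp_force: 2.5
```

move_arm(
  hand=[0.036,0.036,0.036],
  dp=[
    [0.001,0.0007,0.0001],
    [0.0011,0.0007,0],
    [0.0011,0.0006,0.0001],
  ],
  turn=[
    [0,0,-2],
    [0,0,-2],
    [0,0,-2],
  ],
)

```text
time_s: 10.35
tool_pos: [0.5152, -0.1645, 0.0843]
tool_rot: [-0.0, 0.634, 0.773, -0.001]
force: [-5.2, -2.4, 1.6]
grip_width: 0.0359
grasp_force: 2.7
```

move_arm(
  hand=[0.036,0.036,0.036],
  dp=[
    [0.0011,0.0006,0.0001],
    [0.0011,0.0006,0],
    [0.0011,0.0005,0.0001],
  ],
  turn=[
    [0,0,-2],
    [0,0,-2],
    [0,0,-2],
  ],
)

```text
time_s: 10.65
tool_pos: [0.5184, -0.1627, 0.0845]
tool_rot: [-0.0, 0.674, 0.739, -0.001]
force: [-5.8, -1.2, 3.0]
grip_width: 0.0359
grasp_force: 2.6
```

```bash
python3 st.py 2 36
```

```text
10.65 q [-17.  20.  -8.  62.  -0.  67.] pos [ 0.5184 -0.1627  0.0845] F [-5.8 -1.2  3. ] T [-0.19  1.05  0.04] w 0.03592953975769986 r,ang 0.0365 114.3 yaw 95.3
[0.0014, 0.0] [0.0012, 0.0005] [0.0012, 0.0004] [0.0012, 0.0004] [0.0012, 0.0003] [0.0012, 0.0003] [0.0012, 0.0002] [0.0012, 0.0002] [0.0012, 0.0002] [0.0013, 0.0001] [0.0013, 0.0001] [0.0013, 0.0] [0.0013, -0.0] [0.0013, -0.0001] [0.0013, -0.0001] [0.0012, -0.0001] [0.0012, -0.0002] [0.0012, -0.0002] [0.0012, -0.0003] [0.0012, -0.0003] [0.0012, -0.0004] [0.0012, -0.0004] [0.0012, -0.0004] [0.0012, -0.0005] [0.0011, -0.0005] [0.0011, -0.0006] [0.0011, -0.0006] [0.0011, -0.0006] [0.0011, -0.0007] [0.001, -0.0007] [0.001, -0.0008] [0.001, -0.0008] [0.001, -0.0008] [0.0009, -0.0009] [0.0009, -0.0009] [0.0009, -0.0009]
```

move_arm(
  hand=[0.036,0.036,0.036],
  dp=[
    [0.0012,0.0003,0.0001],
    [0.0012,0.0004,0.0001],
    [0.0012,0.0004,0.0001],
  ],
  turn=[
    [0,0,-2],
    [0,0,-2],
    [0,0,-2],
  ],
)

```text
time_s: 10.95
tool_pos: [0.5219, -0.1615, 0.0847]
tool_rot: [-0.001, 0.711, 0.703, -0.001]
force: [-5.8, 0.5, 2.4]
grip_width: 0.0359
grasp_force: 3.0
```

```bash
cat > bz.py <<'E'
from h import *
c=cam('scene');p,d=manip.grab_frame('scene')
h=cv2.cvtColor(p,cv2.COLOR_BGR2HSV)
m=cv2.inRange(h,(0,170,60),(6,255,255))|cv2.inRange(h,(172,170,60),(180,255,255));R=np.zeros_like(m);R[150:275,195:300]=255
v,u=np.nonzero(m&R);P=bydepth(c,np.c_[u,v],d);print(len(u),np.percentile(P[:,2],[5,50,95]).round(4),P[::6].round(3).tolist())
q=P[:,:2]-[.5335,-.196];w=np.linalg.svd(q)[2][0];print('bar ang',np.degrees(np.arctan2(w[1],w[0])))
E
python3 bz.py
```

```text
18 [0.1384 0.1409 0.1419] [[0.509, -0.162, 0.14], [0.515, -0.167, 0.142], [0.518, -0.171, 0.142]]
bar ang -60.139603380308905
```

move_arm(
  hand=[0.036,0.036,0.036],
  dp=[
    [0.0012,0.0003,0.0001],
    [0.0012,0.0003,0.0001],
    [0.0012,0.0002,0.0001],
  ],
  turn=[
    [0,0,-2],
    [0,0,-2],
    [0,0,-2],
  ],
)

```text
time_s: 11.3
tool_pos: [0.5255, -0.1605, 0.0849]
tool_rot: [-0.001, 0.747, 0.665, -0.001]
force: [-5.5, 1.7, 2.8]
grip_width: 0.0359
grasp_force: 3.2
```

move_arm(
  hand=[0.036,0.036],
  dp=[
    [0.0012,0.0002,0],
    [0.0012,0.0002,0.0001],
  ],
  turn=[
    [0,0,-2],
    [0,0,-2],
  ],
)

```text
time_s: 11.5
tool_pos: [0.5278, -0.16, 0.085]
tool_rot: [-0.001, 0.77, 0.638, -0.001]
force: [-7.1, 2.1, 2.6]
grip_width: 0.0361
grasp_force: 3.3
```

move_arm(
  hand=[0.036,0.036,0.036],
  dp=[
    [0.0013,0.0001,0.0001],
    [0.0013,0.0001,0],
    [0.0013,0,0.0001],
  ],
  turn=[
    [0,0,-2],
    [0,0,-2],
    [0,0,-2],
  ],
)

```text
time_s: 11.8
tool_pos: [0.5317, -0.1596, 0.0852]
tool_rot: [-0.001, 0.802, 0.597, -0.001]
force: [-7.0, 4.3, 2.6]
grip_width: 0.0362
grasp_force: 3.8
```

move_arm(
  hand=[0.036,0.036],
  dp=[
    [0.0013,0,0.0001],
    [0.0013,-0.0001,0],
  ],
  turn=[
    [0,0,-2],
    [0,0,-2],
  ],
)

```text
time_s: 12.0
tool_pos: [0.5343, -0.1596, 0.0853]
tool_rot: [-0.001, 0.823, 0.569, -0.0]
force: [-7.6, 4.6, 4.0]
grip_width: 0.0363
grasp_force: 4.1
```

move_arm(
  hand=[0.036,0.036],
  dp=[
    [0.0013,-0.0001,0.0001],
    [0.0012,-0.0001,0.0001],
  ],
  turn=[
    [0,0,-2],
    [0,0,-2],
  ],
)

```text
time_s: 12.2
tool_pos: [0.5368, -0.1596, 0.0855]
tool_rot: [-0.001, 0.842, 0.54, -0.0]
force: [-5.9, 5.1, 2.8]
grip_width: 0.036
grasp_force: 4.1
```

```bash
python3 st.py; python3 bz.py
```

```text
12.2 q [-17.  22.  -5.  63.   0.  98.] pos [ 0.5368 -0.1596  0.0855] F [-5.9  5.1  2.8] T [1.14 1.35 0.01] w 0.03595295706611595 r,ang 0.0365 84.8 yaw 65.3
15 [0.1394 0.141  0.1423] [[0.53, -0.159, 0.142], [0.533, -0.163, 0.14], [0.537, -0.17, 0.14]]
bar ang -88.90898181435479
```

move_arm(
  hand=[0.036,0.036,0.036],
  dp=[
    [0.0012,-0.0001,0.0001],
    [0.0012,-0.0002,0.0001],
    [0.0012,-0.0002,0],
  ],
  turn=[
    [0,0,-2],
    [0,0,-2],
    [0,0,-2],
  ],
)

```text
time_s: 12.55
tool_pos: [0.5405, -0.1601, 0.0857]
tool_rot: [-0.001, 0.869, 0.495, -0.0]
force: [-6.4, 5.6, 2.9]
grip_width: 0.0363
grasp_force: 4.0
```

move_arm(
  hand=[0.036,0.036],
  dp=[
    [0.0012,-0.0003,0.0001],
    [0.0012,-0.0003,0.0001],
  ],
  turn=[
    [0,0,-2],
    [0,0,-2],
  ],
)

```text
time_s: 12.75
tool_pos: [0.5429, -0.1607, 0.0859]
tool_rot: [-0.001, 0.886, 0.464, -0.0]
force: [-5.2, 6.3, 3.2]
grip_width: 0.0363
grasp_force: 4.0
```

move_arm(
  hand=[0.036,0.036],
  dp=[
    [0.0012,-0.0003,0.0001],
    [0.0012,-0.0004,0.0001],
  ],
  turn=[
    [0,0,-2],
    [0,0,-2],
  ],
)

```text
time_s: 12.95
tool_pos: [0.5451, -0.1613, 0.086]
tool_rot: [-0.001, 0.901, 0.433, -0.001]
force: [-9.7, 6.2, 3.2]
grip_width: 0.0359
grasp_force: 6.1
```

move_arm(
  hand=[0.036,0.036],
  dp=[
    [0.0012,-0.0004,0.0001],
    [0.0012,-0.0005,0.0001],
  ],
  turn=[
    [0,0,-2],
    [0,0,-2],
  ],
)

```text
time_s: 13.15
tool_pos: [0.5455, -0.162, 0.0856]
tool_rot: [-0.002, 0.916, 0.401, -0.002]
force: [-21.1, 7.5, 5.5]
grip_width: 0.0363
grasp_force: 10.4
```

The stop came up sharply: about 22 N after roughly 260° of turn. I ease the pad off and lift clear.

move_arm(
  hand=[0.036,0.036,0.036,0.036,0.036,0.036,0.036],
  dp=[
    [-0.004,0.001,0],
    [-0.004,0.002,0],
    [0,0,0],
    [0,0,0.01],
    [0,0,0.03],
    [0,0,0.03],
    [0,0,0.01],
  ],
  turn=[
    [0,0,3],
    [0,0,3],
    [0,0,0],
    [0,0,0],
    [0,0,0],
    [0,0,0],
    [0,0,0],
  ],
)

```text
time_s: 13.85
tool_pos: [0.5421, -0.1606, 0.1702]
tool_rot: [0.002, 0.894, 0.448, 0.002]
force: [-0.5, -0.8, -1.0]
grip_width: 0.0358
grasp_force: 0.0
```

```bash
python3 st.py; python3 bz.py
```

```text
13.85 q [-16.  20.   5.  74.  -0. 110.] pos [ 0.5421 -0.1606  0.1702] F [-0.5 -0.8 -1. ] T [ 0.01 -0.05  0.  ] w 0.035824995993133546 r,ang 0.0364 76.4 yaw 53.2
75 [0.1403 0.1417 0.1433] [[0.533, -0.155, 0.141], [0.54, -0.156, 0.142], [0.537, -0.161, 0.141], [0.536, -0.169, 0.142], [0.536, -0.177, 0.144], [0.538, -0.18, 0.143], [0.539, -0.186, 0.142], [0.527, -0.218, 0.142], [0.528, -0.223, 0.142], [0.528, -0.228, 0.142], [0.528, -0.231, 0.141], [0.528, -0.235, 0.141], [0.53, -0.238, 0.141]]
bar ang -96.76291194222243
```

move_arm(
  hand=[0.036,0.036,0.036,0.036,0.036,0.036,0.036,0.036],
  dp=[
    [0.005,-0.001,0],
    [0.005,-0.001,0],
    [0.005,-0.001,0],
    [0.005,-0.001,0],
    [0.005,-0.001,0],
    [0.005,-0.001,0],
    [0.005,-0.001,0],
    [0.005,-0.001,0],
  ],
  turn=[
    [0,0,8.5],
    [0,0,8.5],
    [0,0,8.5],
    [0,0,8.5],
    [0,0,8.5],
    [0,0,8.5],
    [0,0,8.5],
    [0,0,8.5],
  ],
)

```text
time_s: 14.7
tool_pos: [0.5806, -0.1681, 0.1658]
tool_rot: [-0.0, 0.488, 0.873, -0.0]
force: [-0.8, 0.3, 0.1]
grip_width: 0.036
grasp_force: 0.0
```

move_arm(
  hand=[0.036,0.036,0.036,0.036,0.036,0.036,0.036,0.036],
  dp=[
    [0.005,-0.001,0],
    [0.005,-0.001,0],
    [0.005,-0.001,0],
    [0.005,-0.001,0],
    [0.005,-0.001,0],
    [0.005,-0.001,0],
    [0.005,-0.001,0],
    [0.005,-0.001,0],
  ],
  turn=[
    [0,0,8.5],
    [0,0,8.5],
    [0,0,8.5],
    [0,0,8.5],
    [0,0,8.5],
    [0,0,8.5],
    [0,0,8.5],
    [0,0,8.5],
  ],
)

```text
time_s: 15.5
tool_pos: [0.6207, -0.1761, 0.1657]
tool_rot: [-0.0, -0.084, 0.997, 0.0]
force: [0.3, -0.6, -0.3]
grip_width: 0.0359
grasp_force: 0.0
```

move_arm(
  hand=[0.036,0.036],
  dp=[
    [0,0,0],
    [0,0,0],
  ],
  turn=[
    [0,0,1.5],
    [0,0,0],
  ],
)

```text
time_s: 15.7
tool_pos: [0.6204, -0.176, 0.1659]
tool_rot: [-0.0, -0.092, 0.996, 0.0]
force: [0.4, 0.3, -0.6]
grip_width: 0.0361
grasp_force: 0.0
```

```bash
cat > tab.py <<'E'
from h import *
def yel(n,roi,zlo=.1):
    c=cam(n);p,d=manip.grab_frame(n);h=cv2.cvtColor(p,cv2.COLOR_BGR2HSV);m=cv2.inRange(h,(22,150,70),(36,255,255))
    x0,y0,x1,y1=roi;R=np.zeros_like(m);R[y0:y1,x0:x1]=255
    v,u=np.nonzero(m&R);P=bydepth(c,np.c_[u,v],d);return p,P
E
python3 st.py
python3 - <<'E'
from tab import *
for n,roi in(('wrist',(100,0,420,330)),('scene',(195,150,300,275))):
    p,P=yel(n,roi);cv2.imwrite(f'pics/{n}3.png',p)
    k=(P[:,2]>.123)&(P[:,2]<.137);Q=P[k];print(n,len(P),len(Q),np.median(Q[:,2]))
    if len(Q)>5: print(cv2.minAreaRect(Q[:,:2].astype(np.float32)),Q.mean(0).round(4))
    k=(P[:,2]>.097)&(P[:,2]<.108);Q=P[k]
    if len(Q)>5: print('arm',cv2.minAreaRect(Q[:,:2].astype(np.float32)),Q.mean(0).round(4))
b=cv2.imread('pics/scene3.png')[165:250,200:300];cv2.imwrite('pics/c3.png',np.hstack([cv2.imread('pics/wrist3.png')[:,80:432],cv2.resize(b,(448,384))]))
E
```

```text
15.7 q [-16.  31.  20.  80.  -0. -26.] pos [ 0.6204 -0.176   0.1659] F [ 0.4  0.3 -0.6] T [-0.02 -0.   -0.  ] w 0.036127738575449146 r,ang 0.0892 12.9 yaw -169.4
wrist 1602 475 0.12952000649733938
((0.6220728158950806, -0.17924527823925018), (0.02378004789352417, 0.009185916744172573), 10.294790267944336) [ 0.6212 -0.1794  0.1293]
arm ((0.5825796723365784, -0.18710476160049438), (0.05842636525630951, 0.010192045010626316), 10.597105026245117) [ 0.5815 -0.187   0.1051]
scene 143 32 0.12736738423820176
((0.623866081237793, -0.18545791506767273), (0.0214480459690094, 0.007047002669423819), 16.574392318725586) [ 0.6235 -0.1851  0.1273]
arm ((0.594451367855072, -0.18562403321266174), (0.08012266457080841, 0.01155504398047924), 9.55169677734375) [ 0.5984 -0.188   0.1052]
```

View pics/c3.png

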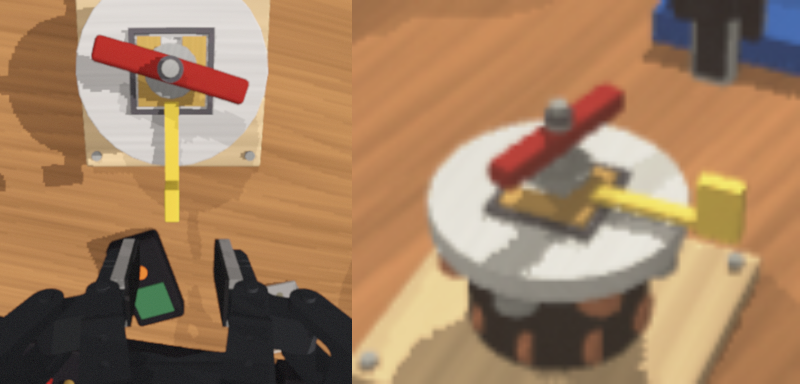

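The wrist view shows the tab top at crop pixel (172,205), almost centred between the fingers at (125,265) and (225,265). The nut now stands well up the stud by the scene view. I centre on the tab and go down.

move_arm(
  hand=[0.036,0.036,0.036,0.036,0.036,0.036,0.036,0.036],
  dp=[
    [0.0016,-0.0032,0],
    [0,0,-0.015],
    [0,0,-0.02],
    [0,0,-0.02],
    [0,0,-0.02],
    [0,0,-0.015],
    [0,0,-0.01],
    [0,0,-0.003],
  ],
  turn=[
    [0,0,0],
    [0,0,0],
    [0,0,0],
    [0,0,0],
    [0,0,0],
    [0,0,0],
    [0,0,0],
    [0,0,0],
  ],
)

```text
time_s: 16.6
tool_pos: [0.6217, -0.1793, 0.0626]
tool_rot: [-0.001, -0.093, 0.996, 0.0]
force: [0.2, -0.3, 1.0]
grip_width: 0.036
grasp_force: 0.0
```

```bash
python3 st.py
python3 - <<'E'
from h import *
m=manip.camera_model('wrist');T=np.array(m['tool_from_camera'])
p,d=manip.grab_frame('wrist')
K=np.array([[m['fx'],0,m['cx']],[0,m['fy'],m['cy']],[0,0,1.]])
vv,uu=np.mgrid[150:330,150:370];uv=np.c_[uu.ravel(),vv.ravel()].astype(float)
q=cv2.undistortPoints(uv.reshape(-1,1,2),K,np.array(m['distortion'])).reshape(-1,2);D=d[vv.ravel(),uu.ravel()]
X=np.c_[q*D[:,None],D,np.ones(len(D))]@T.T
h=cv2.cvtColor(p,cv2.COLOR_BGR2HSV)[vv.ravel(),uu.ravel()]
y=(h[:,0]>22)&(h[:,0]<36)&(h[:,1]>150)&(h[:,2]>70)&(D>0)
Y=X[y];t=Y[:,2].min();Q=Y[(Y[:,2]<t+.008)];print('tab tool',len(Q),Q.min(0)[:3].round(4),Q.max(0)[:3].round(4),'top',np.median(Q[:,2]).round(4))
f=(~y)&(D>0)&(X[:,2]>-.06)&(X[:,2]<-.042)&(abs(X[:,0])<.013)
for s in(-1,1):
    a=X[f&(X[:,1]*s>0)];print('finger',s,len(a),np.sort(a[:,1]*s)[:5].round(4) if len(a) else '')
E
```

```text
16.6 q [-16.  33.   8.  66.  -0. -27.] pos [ 0.6217 -0.1793  0.0626] F [ 0.2 -0.3  1. ] T [0.   0.01 0.02] w 0.03600242175241405 r,ang 0.0898 10.7 yaw -169.3
tab tool 1297 [-0.0121 -0.0049 -0.0686] [ 0.0125  0.0046 -0.0606] top -0.0668
finger -1 818 [0.0047 0.0047 0.0047 0.0048 0.0048]
finger 1 813 [0.0047 0.0047 0.0047 0.0047 0.0047]
```

The tab is centred to within 0.2 mm. I close gently.

move_arm(
  hand=[0.014,0.014,0.006,0.006,0.006],
  dp=[
    [0,0,0],
    [0,0,0],
    [0,0,0],
    [0,0,0],
    [0,0,0],
  ],
  turn=[
    [0,0,0],
    [0,0,0],
    [0,0,0],
    [0,0,0],
    [0,0,0],
  ],
  squeeze=40,
)

```text
time_s: 17.15
tool_pos: [0.6228, -0.1794, 0.0641]
tool_rot: [0.001, -0.094, 0.996, -0.0]
force: [2.5, 0.4, 5.8]
grip_width: 0.0095
grasp_force: 41.8
```

```bash
python3 st.py
```

```text
17.15 q [-16.  33.   9.  66.   0. -27.] pos [ 0.6228 -0.1794  0.0641] F [2.5 0.4 5.8] T [-0.02 -0.1  -0.  ] w 0.009493373927054655 r,ang 0.0908 10.5 yaw -169.2
```

move_arm(
  hand=[0.006,0.006,0.006,0.006,0.006],
  dp=[
    [0,0,0.001],
    [0,0,0.002],
    [0,0,0.002],
    [0,0,0.002],
    [0,0,0],
  ],
  turn=[
    [0,0,0],
    [0,0,0],
    [0,0,0],
    [0,0,0],
    [0,0,0],
  ],
)

```text
time_s: 17.65
tool_pos: [0.6223, -0.1793, 0.0708]
tool_rot: [0.0, -0.094, 0.996, -0.0]
force: [0.2, -0.3, -1.3]
grip_width: 0.0093
grasp_force: 41.1
```

```bash
python3 st.py
python3 - <<'E'
from tab import *
p,P=yel('wrist',(100,0,420,330));cv2.imwrite('pics/w4.png',p)
x=(P[:,:2]-[.534,-.195])@[.983,.185]
for a in np.arange(.02,.08,.006):
    k=(x>a)&(x<a+.006)&(P[:,2]>.09)&(P[:,2]<.125);print(a.round(3),k.sum(),np.median(P[k,2]).round(4) if k.any() else '')
E
```

```text
17.65 q [-16.  32.   9.  67.  -0. -27.] pos [ 0.6223 -0.1793  0.0708] F [ 0.2 -0.3 -1.3] T [-0.02 -0.15  0.07] w 0.009325491831250494 r,ang 0.0904 10.6 yaw -169.2
0.02 368 0.1113
0.026 331 0.1114
0.032 310 0.1113
0.038 299 0.1114
0.044 279 0.1115
0.05 269 0.1114
0.056 259 0.1114
0.062 268 0.1114
0.068 264 0.1113
0.074 492 0.1158
```

The shim hangs level and free. I draw it out along its +x.

move_arm(
  hand=[0.006,0.006,0.006,0.006],
  dp=[
    [0.0039,0.0007,0],
    [0.0059,0.0011,0],
    [0.0059,0.0011,0],
    [0.0059,0.0011,0],
  ],
  turn=[
    [0,0,0],
    [0,0,0],
    [0,0,0],
    [0,0,0],
  ],
)

```text
time_s: 18.1
tool_pos: [0.6444, -0.1751, 0.0703]
tool_rot: [-0.0, -0.094, 0.996, 0.0]
force: [0.2, -0.4, -1.1]
grip_width: 0.0095
grasp_force: 41.0
```

move_arm(
  hand=[0.006,0.006,0.006,0.006,0.006,0.006,0.006],
  dp=[
    [0.0059,0.0011,0],
    [0.0059,0.0011,0],
    [0.0059,0.0011,0],
    [0.0059,0.0011,0],
    [0.0059,0.0011,0],
    [0.0059,0.0011,0],
    [0.0059,0.0011,0],
  ],
  turn=[
    [0,0,0],
    [0,0,0],
    [0,0,0],
    [0,0,0],
    [0,0,0],
    [0,0,0],
    [0,0,0],
  ],
)

```text
time_s: 18.8
tool_pos: [0.6856, -0.1675, 0.0705]
tool_rot: [0.0, -0.094, 0.996, -0.0]
force: [0.0, 0.1, -0.7]
grip_width: 0.0096
grasp_force: 41.0
```

```bash
python3 st.py
```

```text
18.8 q [-14.  40.  22.  72.  -0. -24.] pos [ 0.6856 -0.1675  0.0705] F [ 0.   0.1 -0.7] T [-0.01 -0.04 -0.03] w 0.009550787314860943 r,ang 0.1548 10.6 yaw -169.2
```

move_arm(
  hand=[0.006,0.006,0.006,0.006,0.006,0.006,0.006,0.006],
  dp=[
    [0,0.004,0.006],
    [0,0.008,0.012],
    [-0.004,0.015,0.012],
    [-0.008,0.02,0.01],
    [-0.008,0.022,0.005],
    [-0.008,0.022,0],
    [-0.008,0.022,0],
    [-0.008,0.022,0],
  ],
  turn=[
    [0,0,0],
    [0,0,0],
    [0,0,0],
    [0,0,0],
    [0,0,0],
    [0,0,0],
    [0,0,-1],
    [0,0,0],
  ],
)

```text
time_s: 19.6
tool_pos: [0.6405, -0.0307, 0.1171]
tool_rot: [0.001, -0.085, 0.996, -0.0]
force: [-0.3, -0.1, -0.1]
grip_width: 0.0093
grasp_force: 41.0
```

move_arm(
  hand=[0.006,0.006,0.006,0.006,0.006,0.006,0.006,0.006],
  dp=[
    [-0.01,0.024,0],
    [-0.012,0.026,0],
    [-0.012,0.026,0],
    [-0.012,0.026,0],
    [-0.012,0.026,0],
    [-0.012,0.026,0],
    [-0.01,0.026,0],
    [-0.006,0.022,0],
  ],
  turn=[
    [0,0,0],
    [0,0,0],
    [0,0,0],
    [0,0,0],
    [0,0,0],
    [0,0,0],
    [0,0,0],
    [0,0,0],
  ],
)

```text
time_s: 20.4
tool_pos: [0.5538, 0.1715, 0.1171]
tool_rot: [0.001, -0.086, 0.996, 0.0]
force: [0.0, 0.3, -1.4]
grip_width: 0.0092
grasp_force: 41.0
```

move_arm(
  hand=[0.006,0.006],
  dp=[
    [0,0.006,0],
    [0,0,0],
  ],
  turn=[
    [0,0,0],
    [0,0,0],
  ],
)

```text
time_s: 20.6
tool_pos: [0.5549, 0.1766, 0.1165]
tool_rot: [0.001, -0.086, 0.996, 0.0]
force: [0.2, -0.6, -0.8]
grip_width: 0.0093
grasp_force: 41.0
```

```bash
python3 st.py
python3 - <<'E'
from h import *
c=cam('wrist');p,d=manip.grab_frame('wrist');cv2.imwrite('pics/w5.png',p)
h=cv2.cvtColor(p,cv2.COLOR_BGR2HSV);m=cv2.inRange(h,(105,120,40),(125,255,255))
v,u=np.nonzero(m);P=bydepth(c,np.c_[u,v],d);k=(abs(P[:,2]-.025)<.004);Q=P[k]
print(len(Q),np.median(Q[:,2]),cv2.minAreaRect(Q[:,:2].astype(np.float32)),Q[:,:2].min(0),Q[:,:2].max(0));k=P[:,2]<.012;print('floor',np.median(P[k,2]))
E
```

```text
20.6 q [18. 23.  2. 68. -0.  8.] pos [0.5549 0.1766 0.1165] F [ 0.2 -0.6 -0.8] T [-0.01 -0.01  0.01] w 0.009276510139898447 r,ang 0.3732 86.7 yaw -170.1
3193 0.024126545956291656 ((0.509431004524231, 0.1688733696937561), (0.1943509876728058, 0.11876711249351501), 9.415690422058105) [0.40404715 0.09505131] [0.61382429 0.24193399]
floor 0.004615405062096789
```

View pics/w5.png

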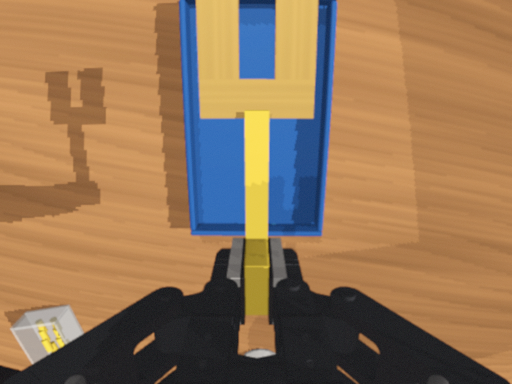

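The shim hangs level over the tray: plate at (257,60), arm and tab at (257,180–300), all inside the walls. I lower it.

move_arm(
  hand=[0.006,0.006,0.006,0.006,0.006,0.006,0.006,0.006],
  dp=[
    [0.003,0,-0.01],
    [0,0,-0.02],
    [0,0,-0.025],
    [0,0,-0.025],
    [0,0,-0.025],
    [0,0,-0.018],
    [0,0,-0.01],
    [0,0,-0.003],
  ],
  turn=[
    [0,0,0],
    [0,0,0],
    [0,0,0],
    [0,0,0],
    [0,0,0],
    [0,0,0],
    [0,0,0],
    [0,0,0],
  ],
)

```text
time_s: 21.45
tool_pos: [0.5576, 0.1745, -0.0218]
tool_rot: [-0.001, -0.085, 0.996, -0.0]
force: [0.6, -0.1, -0.4]
grip_width: 0.0094
grasp_force: 41.0
```

move_arm(
  hand=[0.006,0.006,0.006,0.006],
  dp=[
    [0,0,-0.001],
    [0,0,-0.001],
    [0,0,-0.001],
    [0,0,0],
  ],
  turn=[
    [0,0,0],
    [0,0,0],
    [0,0,0],
    [0,0,0],
  ],
)

```text
time_s: 21.85
tool_pos: [0.5584, 0.1755, -0.0231]
tool_rot: [0.0, -0.085, 0.996, 0.0]
force: [-0.4, -0.5, -0.5]
grip_width: 0.0092
grasp_force: 41.0
```

```bash
python3 st.py
python3 - <<'E'
from tab import *
p,P=yel('wrist',(100,0,420,330))
x=(P[:,:2]-[.508,.168])@[.986,.165]
for a in np.arange(-.02,.04,.01):
    k=(x>a)&(x<a+.01)&(P[:,2]<.03);print(a.round(3),k.sum(),np.median(P[k,2]).round(4) if k.any() else '')
E
```

```text
21.85 q [ 17.  30. -10.  50.  -0.   8.] pos [ 0.5584  0.1755 -0.0231] F [-0.4 -0.5 -0.5] T [ 0.05 -0.04 -0.04] w 0.009209038472233458 r,ang 0.3723 86.2 yaw -170.2
-0.02 96 0.0171
-0.01 204 0.0176
0.0 266 0.0176
0.01 376 0.0176
0.02 348 0.0176
0.03 591 0.0186
```

move_arm(
  hand=[0.006,0.006,0.006,0.006],
  dp=[
    [0,0,-0.001],
    [0,0,-0.001],
    [0,0,-0.001],
    [0,0,0],
  ],
  turn=[
    [0,0,0],
    [0,0,0],
    [0,0,0],
    [0,0,0],
  ],
)

```text
time_s: 22.3
tool_pos: [0.5581, 0.1754, -0.0265]
tool_rot: [-0.0, -0.085, 0.996, -0.0]
force: [0.1, 0.5, -1.1]
grip_width: 0.0093
grasp_force: 41.1
```

move_arm(
  hand=[0.006,0.006,0.006],
  dp=[
    [0,0,-0.0005],
    [0,0,-0.0005],
    [0,0,0],
  ],
  turn=[
    [0,0,0],
    [0,0,0],
    [0,0,0],
  ],
)

```text
time_s: 22.6
tool_pos: [0.5582, 0.1754, -0.0266]
tool_rot: [0.0, -0.085, 0.996, 0.0]
force: [-6.4, -2.1, 16.3]
grip_width: 0.0092
grasp_force: 43.6
```

It is on the floor. I release gently and lift.

move_arm(
  hand=[0.006,0.014,0.024,0.036,0.036,0.036],
  dp=[
    [0,0,0.0006],
    [0,0,0],
    [0,0,0],
    [0,0,0],
    [0,0,0],
    [0,0,0],
  ],
  turn=[
    [0,0,0],
    [0,0,0],
    [0,0,0],
    [0,0,0],
    [0,0,0],
    [0,0,0],
  ],
  squeeze=20,
)

```text
time_s: 23.2
tool_pos: [0.5581, 0.1754, -0.027]
tool_rot: [-0.0, -0.085, 0.996, -0.0]
force: [0.1, 0.6, 1.1]
grip_width: 0.0358
grasp_force: 0.0
```

move_arm(
  hand=[0.036,0.036,0.036,0.036,0.036,0.036,0.036,0.036],
  dp=[
    [0,0,0.005],
    [0,0,0.01],
    [0,0,0.02],
    [0,0,0.03],
    [0,0,0.04],
    [0,0,0.03],
    [0,0,0.02],
    [0,0,0],
  ],
  turn=[
    [0,0,0],
    [0,0,0],
    [0,0,0],
    [0,0,0],
    [0,0,0],
    [0,0,0],
    [0,0,0],
    [0,0,0],
  ],
)

```text
time_s: 24.0
tool_pos: [0.5598, 0.1759, 0.1321]
tool_rot: [0.003, -0.085, 0.996, 0.001]
force: [-0.1, 0.6, 0.1]
grip_width: 0.0361
grasp_force: 0.0
```

```bash
python3 st.py; python3 bz.py
python3 - <<'E'
from tab import *
p,P=yel('wrist',(100,0,420,330))
x=(P[:,:2]-[.508,.168])@[.986,.165]
for a in np.arange(-.02,.04,.01):
    k=(x>a)&(x<a+.01)&(P[:,2]<.03);print(a.round(3),k.sum(),np.median(P[k,2]).round(4) if k.any() else '')
k=(P[:,2]>.03)&(P[:,2]<.045);print('tab',P[k].mean(0).round(4))
q,_=manip.grab_frame('scene');cv2.imwrite('pics/f.png',np.hstack([p,cv2.resize(q[165:250,200:280],(288,384))]))
E
```

```text
24.0 q [17. 23.  4. 70.  0.  8.] pos [0.5598 0.1759 0.1321] F [-0.1  0.6  0.1] T [-0.03  0.02 -0.  ] w 0.036095952114866804 r,ang 0.3729 86.0 yaw -170.2
76 [0.1406 0.1419 0.1433] [[0.533, -0.154, 0.141], [0.539, -0.155, 0.141], [0.538, -0.163, 0.142], [0.536, -0.169, 0.142], [0.537, -0.175, 0.143], [0.539, -0.177, 0.142], [0.529, -0.208, 0.142], [0.529, -0.217, 0.141], [0.529, -0.221, 0.141], [0.529, -0.225, 0.14], [0.53, -0.23, 0.141], [0.529, -0.237, 0.142], [0.533, -0.239, 0.142]]
bar ang -96.01518598423552
-0.02 117 0.0139
-0.01 109 0.0139
0.0 100 0.0141
0.01 99 0.0141
0.02 99 0.014
0.03 125 0.0145
tab [0.5561 0.1747 0.0383]
```

View pics/f.png

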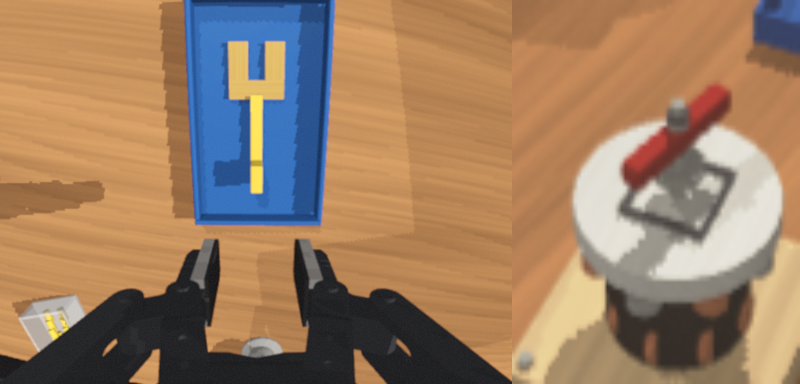

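The shim lies flat and centred in the tray, the nut is up at the ring, and nothing is touching the robot.

```bash
python3 -c "
from plant import manip
print(manip.close_job())"
```

```text
the job is handed in; nothing more can be done
None
```

I handed the job in at about 24 s: the nut is backed off clockwise to where I felt its stop, and the shim lies flat, tab up, in the left blue tray. Peak force on the nut was about 22 N, and I touched none of the bystanders; the hand-in gave no verdict.

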